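Load the work lamp and hold its bayonet cap at the test position

ROBOT

A 6-joint arm with a two-finger parallel gripper is mounted at the origin on a cart in front of the work surface, level with it; the furniture and walls round the work are solid. World frame = base frame: x ahead of the robot, y to its left, z up, the work surface at z = 0. Lengths are in m, angles in rad, forces in N, time in s.
With the tool pointing down it reaches from about 0.35 to 0.775 m from the base axis. Payload 5.5 kg.
Tool frame: the origin (TCP) lies between the finger pads; the fingertips stand 22 mm ahead of it and the grasp point (between the pads) lies 3 mm ahead of it; z points along the fingers, y is the line along which they close (so a half turn about z gives the same grasp; the last joint's range is limited). The gripper opens to 85 mm and grips with 20 to 120 N. Pads are 22 mm wide; open, the fingers measure 114 mm over their backs; the gripper's body (76 mm by 85 mm) begins 54 mm behind the grasp point. The pads swing forward as they close: fully open they stand 13 mm farther back than shut.
Start: joints at [-1.253, 0.313, 0.046, 1.304, 0, 1.431], TCP at [0.254, -0.516, 0.253] pointing down, gripper open.
Joint ranges: [-2.76, 2.76], [-0.86, 1.69], [-1.03, 1.26], [-2.2, 2.34], [-1.47, 1.5], [-3.14, 3.14]. Speed limits (rad/s): [2.57, 2.57, 3.14, 3.14, 3.14, 3.14].

INTERFACE

Orientations are given as a unit quaternion [x, y, z, w].
In Python, from rig import observe, read_camera, sign_off gives the robot as it stands.
- The arm moves only by the shell command python3 -m crank 'ROWS' [FORCE]. ROWS is JSON, a list of rows, each an object with "gripper": the closure, from 0 (fully open) to 1 (shut); "offset": the shift along the tool's x, y, z in units of 25 mm (1.0 is 25 mm), a list of three; "turn": the turn about the tool's z in units of 5 degrees (1.0 is 5 degrees). A call has 1 to 12 rows; each row is the pose to reach, as a shift and turn from the pose commanded when the call began, along the tool's axes at that moment; what a row does not reach only later rows make up. A row lasts 1/12 s, in which the tool goes at most 41.7 mm and 7.16 degrees, less where a joint would pass 70% of its speed; a pose out of reach is approached as far as the arm can. A call with a gripper value outside its range is refused whole. The fingers move at their own pace and stop on an object; FORCE is the grip in N (left out, the last holds). Time passes only in rows, so rows that repeat a pose let the fingers close. It gives the time, the measured TCP pose, the force, the opening and the grip force at its end, in the units of the state.
- observe(): the state, without advancing time (a new reading comes with each control period).
- read_camera(name): name is "scene" or "top" or "wrist"; returns a dict with "pixels" (420x560x3 uint8, blue, green, red), "fx", "fy", "cx", "cy" (pixels), "R" (3x3) and "t" (3): a world point X has camera coordinates R X + t; the wrist camera has in their place "mount" (4x4, takes a point from camera to tool coordinates, whose origin is the TCP and whose axes are the flange's). Camera axes: x right, y down, z forward; pixel columns grow to the right and rows downward; lengths in m; the calibration is good to about 2 mm. A picture is of the moment at which its call begins: read the wrist's pose just before it. There is no depth.
- sign_off(): hands the job in; it is judged then, once.
The state is a dict: "t": time; "q": joint angles; "joint_velocities": joint speeds; "joint_efforts": joint torques, N m; "position": TCP position; "tool_rot": TCP orientation; "contact_force": force on the tool from outside, world axes, zero at the start; "ft_torque": the same for the moment, N m; "finger_gap": finger opening in m; "finger_force": force on a finger pad.
Only numpy, scipy, OpenCV 4.12 (cv2) and the standard library are available. Lean on these libraries where they do the work, as an engineer would, in place of code of your own. Each camera call takes 0.05 s, during which the arm holds its last target. There are 200 camera calls.

TASK

Take the two battery cells out of the drilled wooden stand and put one into each well of the open work lamp, then fit the bayonet cap: lugs in at the two gaps, press it home against the cell springs and twist it clockwise only half-way, to the single stroke on the rim, which is the spring-return test position. Do not twist as far as the click that locks it. Finish while still gripping the cap and holding it at half-way, and leave the other things on the bench where they are.

Things in the scene. Friction and masses are not known exactly. Their poses are not given: they have to be found in the camera images.
- cell_a_center (a point): AA battery cell (all in mm), diameter 14, length 50, 23 g, upright, button end up; this point is its centre (25 below its top), z axis along it. It stands loosely in an outer hole of the drilled wooden stand (block 90 x 44, 30 high, holes 16.4 wide, 18 deep, 26 apart in a row, middle one empty), so 32 stick out. Goes into the lamp the same way up.
- cell_b_center (a point): the second AA cell, same size, upright in the hole at the other end of the same wooden stand, 52 from the first; this point is its centre, 25 mm below its top. Either cell may go in either well.
- lamp_mouth (a point): centre of the rim of the open battery end of the lamp (fixed, upright, rim 74 mm across, 105 above the bench, on a 100 square board 18 high). Its x axis points through the two gaps, 38 degrees wide each, in the ledge inside the rim (bore 55, ledge bore 44, 6 deep). Rim marks: two studs by each gap, one stroke at 45 degrees clockwise from above (test), broad bar at 90 (lock).
- well_a (a point): on the axis of one of the two upright cell wells, at rim height; 11 mm from the lamp's axis on its +y side. Well 16.4 across, mouth 17 below the rim, spring plate at its bottom: a cell let go in it slides down and comes to rest upright with its top about 9 below the rim (centre 34 below).
- well_b (a point): the same for the other well, 11 mm from the lamp's axis on its -y side.
- cap_center (a point): half-way up the loose black bayonet cap (44 mm high, about 90 g), standing plug down. From its underside: plug 40 across to 14, flange 60 across from 14 to 20, grip bar 50 long, 16 wide from 20 to 44. x axis along the bar; two lugs (10 wide, 52 over both) below the bar's ends, so bar in line with the gaps enters. Half a turn gives the same fit. Home: flange on the rim, this point 8 above the rim.
- switch_ring (a joint): spring-return ring in the lamp that the cap's lugs push round, 0 at rest, grows (rad) as the cap turns clockwise from above; the lugs reach it after about 0.1 rad, so half-way reads about 0.68. It pushes back with 0.06 N m plus 0.24 per rad. The lock clicks near 1.4. The cell springs push the cap up with 3 N each when home; just laid in it stands 4 mm proud; press home before turning.
- screw_tin: bystander: round tin, 68 mm across, 44 high; origin under its centre. Leave it.
- tape_measure: bystander: tape measure, 39 x 90 mm, 64 high; origin under its centre. Leave it.
- red_jar: bystander: jar with screw lid, 70 mm across, 101 high; origin under its centre. Leave it.
- solder_spool: bystander: spool, 64 mm across, 61 high; origin under its centre. Leave it.

How it is judged:
By the outcome, as a careful person would: the job done as asked, in the order asked, and still so for the second after the job is handed in, while the arm keeps its last pose, push and grip.
It also fails if it takes over 61 s, if anything falls off the work surface, if the arm or the gripper's body presses on something with over 40 N, if the wrist force passes 120 N, or if a joint passes its speed limit or range.

## Working session

There is one attempt and no reset: what is moved stays moved. The work goes in short steps, Python scripts to look and compute and a shell command to move; the robot and the scene stay as the last step left them, time stands still between calls to the robot, and variables do not carry over. Pictures are saved under pics/ and viewed, at most 10 in all, crops included, and the job is handed in when it is done.

```bash
ls; mkdir -p pics
python3 - <<'E'
from rig import *
import cv2,numpy as np
s=observe();print(s)
for n in ("scene","top"):
    c=read_camera(n);cv2.imwrite(f"pics/{n}0.png",c["pixels"]);print(n,c["fx"],c["cx"],c["cy"],np.round(c["R"],4).tolist(),np.round(c["t"],4).tolist())
c=read_camera("wrist");print(np.round(c["mount"],4).tolist(),c["fx"])
E
```

```text
pics
{'t': 0.0, 'q': array([-1.25263211e+00,  3.14033334e-01,  4.50104231e-02,  1.30364703e+00,
       -1.51157649e-05,  1.43120110e+00]), 'joint_velocities': array([-0.00019728,  0.00015873,  0.00046593,  0.00179368,  0.00066398,
        0.00071295]), 'joint_efforts': array([ 1.13152277e-03, -4.80627608e+01,  2.98532850e+01,  1.93736394e-02,
        7.16635464e-05,  5.14498311e-06]), 'position': array([ 0.25395478, -0.51534924,  0.25240299]), 'tool_rot': array([ 9.73920754e-01,  2.26886507e-01, -9.10591175e-05, -9.32402579e-04]), 'contact_force': array([-0.62072192, -0.51290917,  1.01082362]), 'ft_torque': array([-0.02576858,  0.04409128, -0.04964113]), 'finger_force': 0.0, 'finger_gap': 0.08506695167480087}
scene 458.0811095233251 281.5431036085385 209.30549165139615 [[-0.6045, -0.7965, 0.0153], [-0.3316, 0.2342, -0.9139], [0.7243, -0.5575, -0.4057]] [0.3965, 0.236, 0.7503]
top 474.57835268198596 277.5943311792861 209.83263013938594 [[-0.016, -0.9995, 0.0267], [-0.9939, 0.013, -0.1097], [0.1093, -0.0283, -0.9936]] [0.1061, 0.4964, 1.0342]
[[0.0004, -0.9627, -0.2707, 0.0689], [1.0, 0.0004, -0.0001, -0.0003], [0.0003, -0.2707, 0.9627, -0.1202], [0.0, 0.0, 0.0, 1.0]] 363.92621399477565
```

View pics/top0.png

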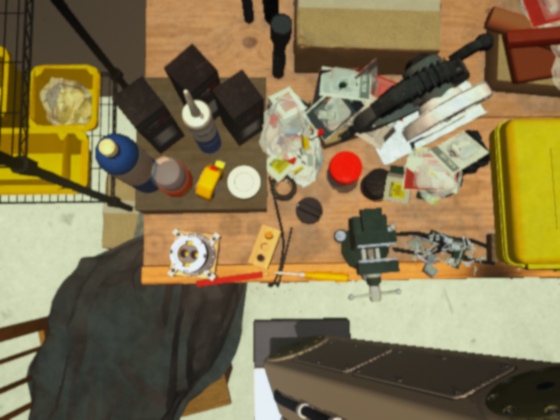

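View pics/scene0.png

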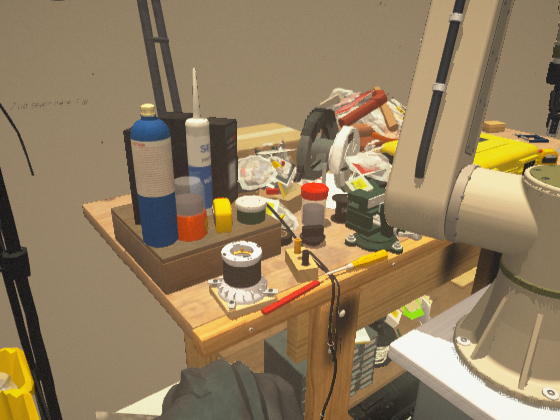

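The top view shows the lamp near (192,253), the stand near (264,246) with cells at about (268,232) and (258,262), the cap at (309,210) and the red jar at (345,167). In the scene view the lamp mouth is at (242,250), the cells at (297,244) and (305,258), and the cap at (313,233).

```bash
cat > h.py <<'E'
from rig import *
import cv2,numpy as np
from scipy.spatial.transform import Rotation as Ro
def cam(name):
    s=observe();c=read_camera(name);K=np.array([[c["fx"],0,c["cx"]],[0,c["fy"],c["cy"]],[0,0,1]])
    if name=="wrist":
        T=np.eye(4);T[:3,:3]=Ro.from_quat(s["tool_rot"]).as_matrix();T[:3,3]=s["position"]
        W=T@np.array(c["mount"]);R=W[:3,:3].T;t=-R@W[:3,3]
    else: R=np.array(c["R"]);t=np.array(c["t"])
    return dict(im=c["pixels"],K=K,R=R,t=t,P=K@np.c_[R,t],s=s)
def ray(c,uv,z):
    d=c["R"].T@np.linalg.inv(c["K"])@np.array([uv[0],uv[1],1.]);o=-c["R"].T@c["t"]
    return o+d*(z-o[2])/d[2]
def tri(c1,p1,c2,p2):
    X=cv2.triangulatePoints(c1["P"],c2["P"],np.array(p1,float).reshape(2,1),np.array(p2,float).reshape(2,1))[:,0];return X[:3]/X[3]
def proj(c,X):
    p=c["P"]@np.r_[X,1];return p[:2]/p[2]
def yaw(s):
    M=Ro.from_quat(s["tool_rot"]).as_matrix();return M
E
python3 - <<'E'
from h import *
a=cam("top");b=cam("scene")
for n,p,q in (("lamp",(192,253),(242,250)),("c1",(268,232),(297,244)),("c2",(258,262),(305,258)),("cap",(309,210),(313,230))):
    print(n,tri(a,p,b,q).round(3),ray(a,p,.05).round(3))
print(yaw(a["s"]).round(3))
for n,r in (("top",np.s_[190:300,150:340]),("scene",np.s_[200:320,200:390])):
    pass
u=cv2.resize(a["im"][195:295,155:335],None,fx=4,fy=4,interpolation=cv2.INTER_CUBIC);cv2.imwrite("pics/tc.png",u)
E
```

```text
lamp [0.405 0.28  0.1  ] [0.404 0.285 0.05 ]
c1 [0.446 0.12  0.045] [0.447 0.121 0.05 ]
c2 [0.384 0.145 0.048] [0.383 0.144 0.05 ]
cap [0.496 0.029 0.032] [0.494 0.031 0.05 ]
[[ 0.897  0.442 -0.   ]
 [ 0.442 -0.897  0.001]
 [ 0.    -0.001 -1.   ]]
```

View pics/tc.png

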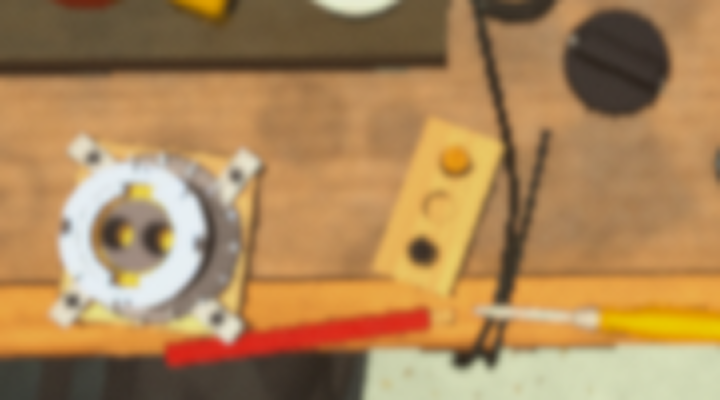

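The enlarged top view shows an orange-topped cell at about (269,235) and a dark-topped cell at (260,257). The lamp gaps lie along the picture's vertical (roughly world x), its wells lie side by side, and the cap's bar is tilted. Next I move the wrist camera over the stand.

```bash
python3 -m crank '[{"gripper":0,"offset":[0,0,-3.2],"turn":0},{"gripper":0,"offset":[0,0,-3.2],"turn":0},{"gripper":0,"offset":[17.4,-20.2,-3.2],"turn":9.6},{"gripper":0,"offset":[17.4,-20.2,-3.2],"turn":9.6},{"gripper":0,"offset":[17.4,-20.2,-3.2],"turn":9.6},{"gripper":0,"offset":[17.4,-20.2,-3.2],"turn":9.6},{"gripper":0,"offset":[17.4,-20.2,-3.2],"turn":9.6},{"gripper":0,"offset":[17.4,-20.2,-3.2],"turn":9.6},{"gripper":0,"offset":[17.4,-20.2,-3.2],"turn":9.6},{"gripper":0,"offset":[17.4,-20.2,-3.2],"turn":9.6},{"gripper":0,"offset":[17.4,-20.2,-3.2],"turn":9.6},{"gripper":0,"offset":[17.4,-20.2,-3.2],"turn":9.6}]' 40
python3 -c "
from h import *
s=observe();d=np.r_[.42,.12,.27]-s['position'];M=yaw(s);print(s['q'].round(3),M.round(3),M.T@d/.025)"
```

```text
t: 1.25
position: [0.3567, -0.118, 0.3335]
tool_rot: [0.982, -0.189, 0.0, 0.0]
contact_force: [2.2, -0.8, 0.1]
finger_gap: 0.0854
finger_force: 0.0
[-0.534 -0.09  -0.219  1.441  0.     2.988] [[ 0.928 -0.372  0.001]
 [-0.372 -0.928 -0.   ]
 [ 0.001  0.    -1.   ]] [-1.18934956 -9.77778923  2.53854051]
```

```bash
python3 -m crank '[{"gripper":0,"offset":[-1.2,-9.8,0],"turn":-36},{"gripper":0,"offset":[-1.2,-9.8,0],"turn":-36},{"gripper":0,"offset":[-1.2,-9.8,0],"turn":-36},{"gripper":0,"offset":[-1.2,-9.8,0],"turn":-36},{"gripper":0,"offset":[-1.2,-9.8,1],"turn":-36},{"gripper":0,"offset":[-1.2,-9.8,2.5],"turn":-36},{"gripper":0,"offset":[-1.2,-9.8,2.5],"turn":-36},{"gripper":0,"offset":[-1.2,-9.8,2.5],"turn":-36},{"gripper":0,"offset":[-1.2,-9.8,2.5],"turn":-36},{"gripper":0,"offset":[-1.2,-9.8,2.5],"turn":-36},{"gripper":0,"offset":[-1.2,-9.8,2.5],"turn":-36},{"gripper":0,"offset":[-1.2,-9.8,2.5],"turn":-36}]'
python3 -m crank '[{"gripper":0,"offset":[0,0,0],"turn":-18.7},{"gripper":0,"offset":[0,0,0],"turn":-18.7},{"gripper":0,"offset":[0,0,0],"turn":-18.7},{"gripper":0,"offset":[0,0,0],"turn":-18.7},{"gripper":0,"offset":[0,0,0],"turn":-18.7},{"gripper":0,"offset":[0,0,0],"turn":-18.7},{"gripper":0,"offset":[0,0,0],"turn":-18.7},{"gripper":0,"offset":[0,0,0],"turn":-18.7},{"gripper":0,"offset":[0,0,0],"turn":-18.7},{"gripper":0,"offset":[0,0,0],"turn":-18.7},{"gripper":0,"offset":[0,0,0],"turn":-18.7},{"gripper":0,"offset":[0,0,0],"turn":-18.7}]'
python3 -c "
from h import *
import pickle
c=cam('wrist');pickle.dump(c,open('w1.pkl','wb'));cv2.imwrite('pics/w1.png',c['im'])
s=c['s'];M=yaw(s);print(s['q'].round(3),M.round(3));print((M.T@(np.r_[.40,.22,.27]-s['position'])/.025).round(2))
for X in((.405,.28,.105),(.441,.12,.062),(.385,.14,.062),(.496,.03,.04)):print(proj(c,X))"
```

```text
t: 2.25
position: [0.4197, 0.119, 0.2707]
tool_rot: [0.845, 0.534, -0.0, -0.0]
contact_force: [-0.6, 0.5, 0.4]
finger_gap: 0.0856
finger_force: 0.0
t: 3.25
position: [0.4198, 0.1188, 0.2708]
tool_rot: [0.255, 0.967, -0.0, 0.0]
contact_force: [-0.2, 0.6, 0.6]
finger_gap: 0.0849
finger_force: 0.0
[ 0.091  0.039 -0.246  1.286 -0.     0.607] [[-0.87   0.493 -0.   ]
 [ 0.493  0.87  -0.   ]
 [-0.    -0.    -1.   ]]
[2.68 3.13 0.03]
[460.90957401  73.47342479]
[293.34833884 202.79978479]
[282.50696511 139.20823768]
[243.66027424 281.53634638]
```

View pics/w1.png

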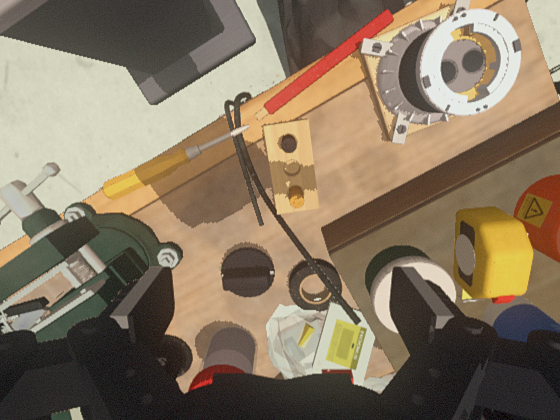

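The wrist view shows the dark cell at about (289,143), the orange cell at (297,199), the cap at (247,272) with its bar roughly level, and the lamp's white rim centred at (470,62). I'll take a second wrist view closer to the lamp so I can triangulate.

```bash
python3 -m crank '[{"gripper":0,"offset":[1.4,2.4,0],"turn":0},{"gripper":0,"offset":[1.4,2.4,0],"turn":0},{"gripper":0,"offset":[1.4,2.4,0],"turn":0},{"gripper":0,"offset":[1.4,2.4,0],"turn":0},{"gripper":0,"offset":[1.4,2.4,0],"turn":0},{"gripper":0,"offset":[1.4,2.4,0],"turn":0}]'
cat > seg.py <<'E'
from h import *
import pickle
w1=pickle.load(open('w1.pkl','rb'));w2=cam('wrist');pickle.dump(w2,open('w2.pkl','wb'))
tiles=[]
for c in(w1,w2):
    for X in((.405,.28,.105),(.41,.13,.06),(.496,.03,.04)):
        u,v=proj(c,X).astype(int);u=min(max(u,50),510);v=min(max(v,50),370)
        t=cv2.resize(c['im'][v-50:v+50,u-50:u+50],(260,260),interpolation=cv2.INTER_CUBIC);tiles.append(t);print(u-50,v-50)
cv2.imwrite('pics/t1.png',np.vstack([np.hstack(tiles[:3]),np.hstack(tiles[3:])]))
E
python3 seg.py
```

```text
t: 3.8
position: [0.4193, 0.1877, 0.2707]
tool_rot: [0.259, 0.966, -0.0, -0.0]
contact_force: [-0.6, -0.6, -0.9]
finger_gap: 0.0849
finger_force: 0.0
410 23
236 118
193 231
326 70
173 155
140 260
```

View pics/t1.png

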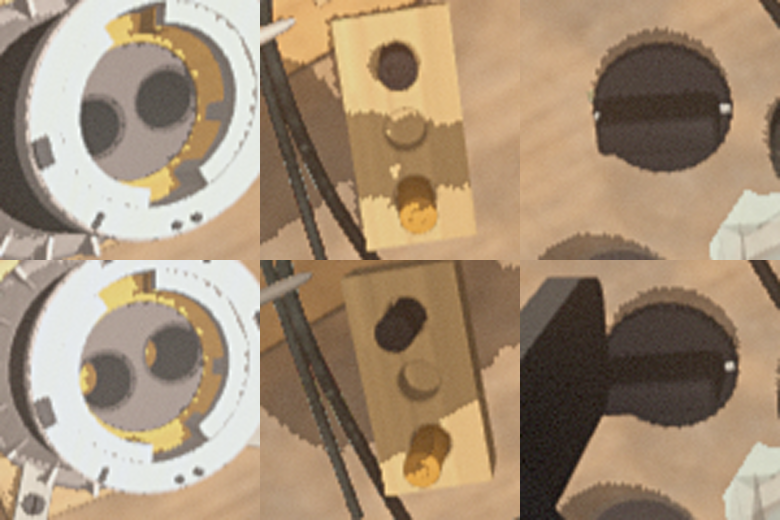

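The tiles show, for view 1, the two wells at about (446,72) and (474,61), a stud pair at about (481,108), the stroke at (448,107) and the bar at (426,81). The black cell is at about (288,143), the orange cell's top at (398,203), and the cap's bar has pale lug marks at its ends.

```bash
cat > m1.py <<'E'
from h import *
import pickle,sys
W=[pickle.load(open(f'w{i}.pkl','rb')) for i in(1,2)]
def big(m,near=None):
    cs,_=cv2.findContours(m.astype(np.uint8),cv2.RETR_EXTERNAL,cv2.CHAIN_APPROX_NONE)
    return max(cs,key=cv2.contourArea)
def win(c,X,r):
    u,v=proj(c,X).astype(int);m=np.zeros(c['im'].shape[:2],bool);m[max(v-r,0):v+r,max(u-r,0):u+r]=1;return m
E_=[];O=[];B=[]
for c in W:
    hsv=cv2.cvtColor(c['im'],cv2.COLOR_BGR2HSV);h,s,v=[hsv[...,i].astype(int) for i in range(3)]
    rim=big((v>200)&(s<40)&win(c,(.405,.28,.105),75));hull=cv2.convexHull(rim);e=cv2.fitEllipse(hull);E_.append(e);print('rim',np.round(e[0],1),np.round(e[1],1),round(e[2]))
    mo=(h>8)&(h<22)&(s>170)&(v>150)&win(c,(.441,.122,.062),25);k=big(mo);(x,y),r=cv2.minEnclosingCircle(k);M=cv2.moments(k);O.append((M['m10']/M['m00'],M['m01']/M['m00']));print('orange',x,y,r,O[-1],cv2.contourArea(k))
    mb=(v<70)&win(c,(.389,.142,.055),22);k=big(mb);M=cv2.moments(k);B.append((M['m10']/M['m00'],M['m01']/M['m00']));print('black',B[-1],cv2.contourArea(k),np.round(cv2.minAreaRect(k),1) if 0 else cv2.minAreaRect(k))
print('rimX',tri(W[0],E_[0][0],W[1],E_[1][0]));print('orangeX',tri(W[0],O[0],W[1],O[1]));print('blackX',tri(W[0],B[0],W[1],B[1]))
print([ray(c,e[0],.105).round(4) for c,e in zip(W,E_)],[ray(c,o,.062).round(4) for c,o in zip(W,O)])
# marks / wells / cap, ray onto planes from eyeballed tile px (view1, view2)
o1=[(410,23),(236,118),(193,231)];o2=[(326,70),(173,155),(140,260)]
g=lambda o,p,k,r:(o[0]+(p[0]-260*k)/2.6,o[1]+(p[1]-260*r)/2.6)
for n,p,q,z in(('bar',(42,152),(46,412),.105),('stroke',(98,219),(102,473),.105),('studs',(188,220),(188,476),.105),('wellR',(165,98),(174,350),.088)):
    print(n,ray(W[0],g(o1[0],p,0,0),z).round(4),ray(W[1],g(o2[0],q,0,1),z).round(4))
E
python3 m1.py
```

```text
rim [469.6  58.7] [ 98.  115.3] 17
orange 293.5 201.5 0.7072067856788635 (293.3333333333333, 201.66666666666666) 0.5Traceback (most recent call last):
  File "m1.py", line 14, in <module>
    mb=(v<70)&win(c,(.389,.142,.055),22);k=big(mb);M=cv2.moments(k);B.append((M['m10']/M['m00'],M['m01']/M['m00']));print('black',B[-1],cv2.contourArea(k),np.round(cv2.minAreaRect(k),1) if 0 else cv2.minAreaRect(k))
                                           ~~~^^^^
  File "m1.py", line 6, in big
    return max(cs,key=cv2.contourArea)
ValueError: max() iterable argument is empty
```

Run:
```python
import pickle,cv2
W=[pickle.load(open(f'w{i}.pkl','rb')) for i in(1,2)]
H=[cv2.cvtColor(c['im'],cv2.COLOR_BGR2HSV) for c in W]
for h,ps in((H[0],((297,201),(298,205),(297,192),(289,143),(292,143),(286,137),(302,165),(300,214))),(H[1],((236,235),(236,222),(228,180),(230,176),(222,188)))):
    for p in ps: print(p,h[p[1],p[0]])
```

```text
(297, 201) [ 18 163 227]
(298, 205) [ 18 165 225]
(297, 192) [ 16 171 127]
(289, 143) [ 11  94 103]
(292, 143) [  8  83 104]
(286, 137) [ 12 134  82]
(302, 165) [ 17 123 166]
(300, 214) [ 16  90 203]
(236, 235) [ 18 162 220]
(236, 222) [ 17 179 114]
(228, 180) [13 90 68]
(230, 176) [ 11 103  67]
(222, 188) [11 82 59]
```

```bash
sed -i "s/mo=.*win(c,(.441,.122,.062),25)/mo=(h>13)\&(h<22)\&(s>140)\&(v>175)\&win(c,(.441,.122,.062),25)/; s/mb=(v<70)&win(c,(.389,.142,.055),22)/ww=win(c,(.389,.142,.055),17);T=cv2.threshold(c['im'][...,2][ww].reshape(1,-1),0,255,cv2.THRESH_OTSU)[0];mb=(c['im'][...,2]<T)\&ww/" m1.py; python3 m1.py
```

```text
rim [469.6  58.7] [ 98.  115.3] 17
orange 296.5 200.5 6.96429443359375 (296.39234449760767, 201.63317384370015) 104.5
black (287.62020202020204, 143.05521885521884) 247.5 ((287.7500305175781, 142.75001525878906), (19.091880798339844, 16.970561981201172), 45.0)
rim [383.8 104.2] [ 97.5 117.6] 177
orange 234.7346954345703 235.3163299560547 6.815977573394775 (236.25757575757575, 236.59307359307357) 77.0
black (226.52017380509, 179.62880198634386) 268.5 ((226.5384521484375, 179.6923065185547), (14.976905822753906, 22.188007354736328), 33.6900634765625)
rimX [0.39831983 0.2911517  0.1010054 ]
orangeX [0.44400821 0.12222446 0.05330741]
blackX [0.39230532 0.14165051 0.04159015]
[array([0.3986, 0.2893, 0.105 ]), array([0.397 , 0.2902, 0.105 ])] [array([0.4414, 0.123 , 0.062 ]), array([0.4423, 0.1248, 0.062 ])]
bar [0.3975 0.2554 0.105 ] [0.3978 0.2557 0.105 ]
stroke [0.4226 0.2622 0.105 ] [0.4221 0.262  0.105 ]
studs [0.4357 0.2849 0.105 ] [0.4359 0.2841 0.105 ]
wellR [0.4037 0.2995 0.088 ] [0.4031 0.3004 0.088 ]
```

```bash
cat > go.py <<'E'
from h import *
import sys
x,y,z,yw=map(float,sys.argv[1:5]);s=observe();M=yaw(s)
print('off',(M.T@(np.r_[x,y,z]-s['position'])/.025).round(2),'turn',round(((np.degrees(np.arctan2(M[1,0],M[0,0]))-yw+180)%360-180)/5,2),'yaw',round(np.degrees(np.arctan2(M[1,0],M[0,0])),2))
E
python3 go.py .443 .1235 .135 159
```

```text
off [-2.1  -1.75  5.43] turn -1.8 yaw 150.02
```

```bash
python3 -m crank '[{"gripper":0,"offset":[-2.1,-1.75,2],"turn":-1.8},{"gripper":0,"offset":[-2.1,-1.75,5.4],"turn":-1.8},{"gripper":0,"offset":[-2.1,-1.75,5.4],"turn":-1.8},{"gripper":0,"offset":[-2.1,-1.75,5.4],"turn":-1.8},{"gripper":0,"offset":[-2.1,-1.75,5.4],"turn":-1.8},{"gripper":0,"offset":[-2.1,-1.75,5.4],"turn":-1.8},{"gripper":0,"offset":[-2.1,-1.75,5.4],"turn":-1.8}]'
python3 - <<'E'
from h import *
import pickle
c=cam('wrist');pickle.dump(c,open('w3.pkl','wb'))
print(proj(c,(.443,.1235,.062)),proj(c,(.391,.143,.062)))
cv2.imwrite('pics/w3.png',cv2.resize(c['im'][90:370,130:430],None,fx=2,fy=2,interpolation=cv2.INTER_CUBIC))
E
```

```text
t: 4.43
position: [0.444, 0.1241, 0.1374]
tool_rot: [0.182, 0.983, 0.0, 0.001]
contact_force: [0.5, 0.4, -0.2]
finger_gap: 0.0852
finger_force: 0.0
[278.99120266 230.71798298] [278.1042962  130.89381351]
```

View pics/w3.png

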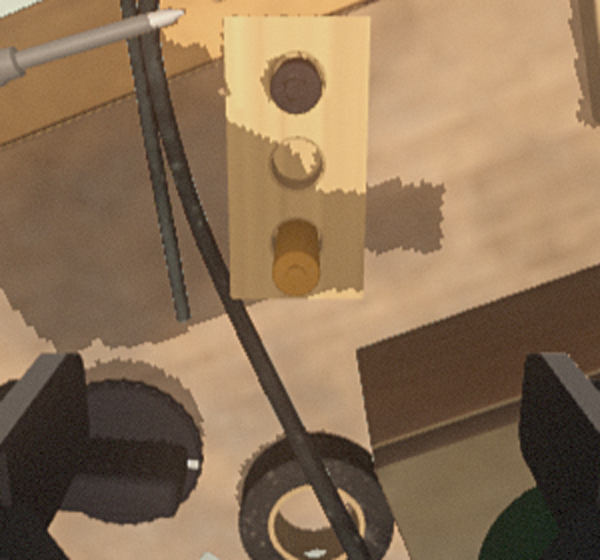

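The close-up shows the orange cell's top at about (278,226) in full-frame pixels, the black one at (277.5,132.5), and the stand square to the fingers.

```bash
python3 - <<'E'
from h import *
import pickle
W=[pickle.load(open(f'w{i}.pkl','rb')) for i in(1,2,3)]
c=W[2];a=ray(c,(278,226),.062);b=ray(c,(277.5,132.5),.062);print(a,b,np.linalg.norm(a-b))
print('heights',tri(W[0],(297,201.5),c,(278,226)),tri(W[1],(236,236),c,(278,226)),tri(W[0],(288,144.5),c,(277.5,132.5)))
d=(b-a)[:2];print(np.degrees(np.arctan2(d[1],d[0])))
E
python3 go.py .4418 .1245 .061 159; python3 -c "
from h import *
c=0"
```

```text
[0.44016649 0.1239891  0.062     ] [0.39166003 0.14240441 0.062     ] 0.051884491690662254
heights [0.44630221 0.12166016 0.04248107] [0.44304577 0.1228221  0.05433075] [0.39196442 0.14202233 0.05695335]
159.21090658864748
off [ 0.12 -0.04  3.08] turn 0.02 yaw 159.09
```

```bash
python3 go.py .4404 .1241 .067 159.2
```

```text
off [ 0.16 -0.08  2.84] turn -0.02 yaw 159.09
```

```bash
python3 -m crank '[{"gripper":0.2,"offset":[0.16,-0.06,1],"turn":0},{"gripper":0.3,"offset":[0.16,-0.06,2],"turn":0},{"gripper":0.3,"offset":[0.16,-0.06,2.75],"turn":0},{"gripper":0.3,"offset":[0.16,-0.06,2.75],"turn":0},{"gripper":0.3,"offset":[0.16,-0.06,2.75],"turn":0},{"gripper":1,"offset":[0.16,-0.06,2.75],"turn":0},{"gripper":1,"offset":[0.16,-0.06,2.75],"turn":0},{"gripper":1,"offset":[0.16,-0.06,2.75],"turn":0},{"gripper":1,"offset":[0.16,-0.06,2.75],"turn":0},{"gripper":1,"offset":[0.16,-0.06,2.75],"turn":0},{"gripper":1,"offset":[0.16,-0.06,2.75],"turn":0},{"gripper":1,"offset":[0.16,-0.06,2.75],"turn":0}]' 40; python3 go.py .4404 .1241 .067 159.2
```

```text
t: 5.48
position: [0.44, 0.1243, 0.0683]
tool_rot: [0.181, 0.983, 0.0, 0.001]
contact_force: [-0.3, -0.1, 7.2]
finger_gap: 0.0122
finger_force: 39.0
off [-0.02 -0.    0.05] turn -0.02 yaw 159.11
```

```bash
python3 -m crank '[{"gripper":1,"offset":[0,0,-1.5],"turn":0},{"gripper":1,"offset":[0,0,-3],"turn":0},{"gripper":1,"offset":[0,0,-5],"turn":0},{"gripper":1,"offset":[0,0,-7],"turn":0},{"gripper":1,"offset":[0,0,-7],"turn":0},{"gripper":1,"offset":[0,0,-7],"turn":0},{"gripper":1,"offset":[0,0,-7],"turn":0}]'; python3 go.py .462 .265 .24 159.2
```

```text
t: 6.07
position: [0.4395, 0.1242, 0.2431]
tool_rot: [0.181, 0.983, 0.0, 0.001]
contact_force: [-0.3, -0.2, 0.4]
finger_gap: 0.0118
finger_force: 39.7
off [1.17 5.58 0.13] turn -0.02 yaw 159.11
```

```bash
python3 -m crank '[{"gripper":1,"offset":[1.2,5.6,0.1],"turn":0},{"gripper":1,"offset":[1.2,5.6,0.1],"turn":0},{"gripper":1,"offset":[1.2,5.6,0.1],"turn":0},{"gripper":1,"offset":[1.2,5.6,0.1],"turn":0},{"gripper":1,"offset":[1.2,5.6,0.1],"turn":0},{"gripper":1,"offset":[1.2,5.6,0.1],"turn":0},{"gripper":1,"offset":[1.2,5.6,0.1],"turn":0},{"gripper":1,"offset":[1.2,5.6,0.1],"turn":0}]'
python3 - <<'E'
from h import *
import pickle
c=cam('wrist');pickle.dump(c,open('w4.pkl','wb'));s=c['s']
M=yaw(s);tip=s['position']+M@np.r_[0,0,-.005]
print(s['position'],proj(c,(.398,.2895,.105)),'celltop exp',proj(c,tip))
u,v=proj(c,(.398,.2895,.105)).astype(int);v0=max(v-75,0)
a=cv2.resize(c['im'][v0:v0+150,u-75:u+75],(560,560),interpolation=cv2.INTER_CUBIC)
b=cv2.resize(c['im'][200:420,240:320],(204,560),interpolation=cv2.INTER_CUBIC);print(u-75,v0)
cv2.imwrite('pics/w4.png',np.hstack([a,b]))
E
```

```text
t: 6.73
position: [0.4601, 0.2645, 0.2387]
tool_rot: [0.182, 0.983, -0.001, -0.001]
contact_force: [0.8, 0.1, -0.7]
finger_gap: 0.0121
finger_force: 39.7
[0.46009603 0.26453681 0.23867474] [282.82151083 109.52240009] celltop exp [280.215524   307.01884181]
207 34
```

View pics/w4.png

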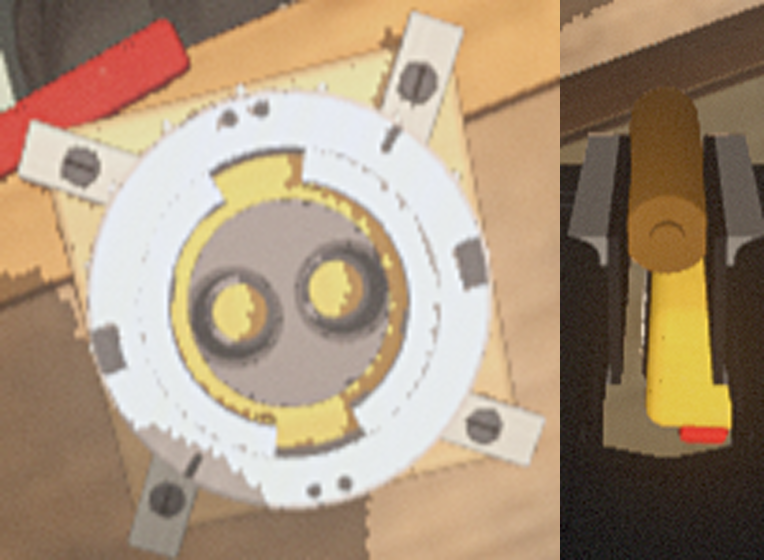

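The left crop shows the lamp from straight above, with well mouths at crop (237,314) and (341,289), stud pairs at (244,114) and (330,487), bars at (108,349) and (471,263), and strokes at (391,138) and (193,463). In the right crop the orange cell is held upright, its top at about full-frame (282,291).

```bash
cat > m2.py <<'E'
from h import *
import pickle
c=pickle.load(open('w4.pkl','rb'));s=c['s'];M=yaw(s)
g=lambda p:(207+p[0]*150/560,34+p[1]*150/560)
L={}
for n,p,z in(('wl',(237,314),.088),('wr',(341,289),.088),('s1',(244,114),.105),('s2',(330,487),.105),('b1',(108,349),.105),('b2',(471,263),.105),('k1',(391,138),.105),('k2',(193,463),.105),('g1',(258,172),.105),('g2',(318,428),.105)):
    L[n]=ray(c,g(p),z)[:2]
an=lambda a,b:round(np.degrees(np.arctan2(*(L[b]-L[a])[::-1])),1)
for a,b in('wl','wr'),('s1','s2'),('b1','b2'),('k1','k2'),('g1','g2'):print(a,((L[a]+L[b])/2).round(4),an(a,b),np.linalg.norm(L[a]-L[b]).round(4))
print(L['wl'].round(4),L['wr'].round(4))
p=ray(c,(282,291),s['position'][2]-.006);print('cell in tool',M.T@(p-s['position']))
# rim height by two views: ellipse centre vs other view
w=pickle.load(open('w2.pkl','rb'))
print(tri(c,g((471,263)),w,(326+46/2.6,70+152/2.6)),tri(c,g((108,349)),w,(326+46/2.6,70+152/2.6)))
E
python3 m2.py
```

```text
wl [0.4019 0.2892] 82.2 0.0206
s1 [0.4025 0.2889] -7.4 0.0673
b1 [0.4023 0.2888] 82.0 0.0674
k1 [0.4022 0.289 ] -53.0 0.0673
g1 [0.4018 0.2891] -7.2 0.0462
[0.4005 0.279 ] [0.4033 0.2995]
cell in tool [0.00036882 0.00065025 0.00599942]
[0.39522862 0.27834907 0.1914094 ] [0.39762359 0.25555875 0.10611891]
```

```bash
cat > rim.py <<'E'
from h import *
import pickle
def rim(c,X=(.4022,.289,.105)):
    hsv=cv2.cvtColor(c['im'],cv2.COLOR_BGR2HSV);u,v=proj(c,X).astype(int)
    m=((hsv[...,1]<38)&(hsv[...,2]>185)).astype(np.uint8);w=np.zeros_like(m);cv2.circle(w,(int(u),int(v)),62,1,-1)
    m=cv2.morphologyEx(m*w,cv2.MORPH_OPEN,np.ones((5,5)))
    k=max(cv2.findContours(m,cv2.RETR_EXTERNAL,cv2.CHAIN_APPROX_NONE)[0],key=cv2.contourArea)
    p=np.array([ray(c,q[0],.105)[:2] for q in k])
    o=np.array(X[:2])
    for _ in range(6):   # algebraic circle fit, keep points near r=37
        r=np.hypot(*(p-o).T);q=p[abs(r-.037)<(.004 if _<2 else .0015)]
        if len(q)<20:break
        A=np.c_[2*q,np.ones(len(q))];z=np.linalg.lstsq(A,(q**2).sum(1),rcond=None)[0];o=z[:2];R=np.sqrt(z[2]+o@o)
    return o,R,len(q)
if __name__=="__main__":
    print(rim(pickle.load(open('w4.pkl','rb'))))
E
python3 rim.py;python3 go.py .4022 .289 .24 159.2
```

```text
(array([0.40188741, 0.28923465]), np.float64(0.036314594754599985), 222)
off [ 2.52  0.08 -0.04] turn -0.03 yaw 159.03
```

```bash
python3 -m crank '[{"gripper":1,"offset":[2.5,0.08,0],"turn":0},{"gripper":1,"offset":[2.5,0.08,0],"turn":0},{"gripper":1,"offset":[2.5,0.08,0],"turn":0},{"gripper":1,"offset":[2.5,0.08,0],"turn":0},{"gripper":1,"offset":[2.5,0.08,0],"turn":0}]'
python3 - <<'E'
from rim import *
c=cam('wrist');pickle.dump(c,open('w5.pkl','wb'));print(c['s']['position'],rim(c))
u,v=proj(c,(.4022,.289,.105)).astype(int);print(u,v)
cv2.imwrite('pics/w5.png',cv2.resize(c['im'][v-75:v+110,u-75:u+75],None,fx=3.2,fy=3.2,interpolation=cv2.INTER_CUBIC))
E
```

```text
t: 7.2
position: [0.4037, 0.2893, 0.24]
tool_rot: [0.182, 0.983, 0.0, 0.001]
contact_force: [-0.1, 0.6, -0.1]
finger_gap: 0.0123
finger_force: 39.7
[0.40372457 0.28929696 0.23995635] (array([0.39309632, 0.30209384]), np.float64(0.023107086323885827), 0)
279 202
```

View pics/w5.png

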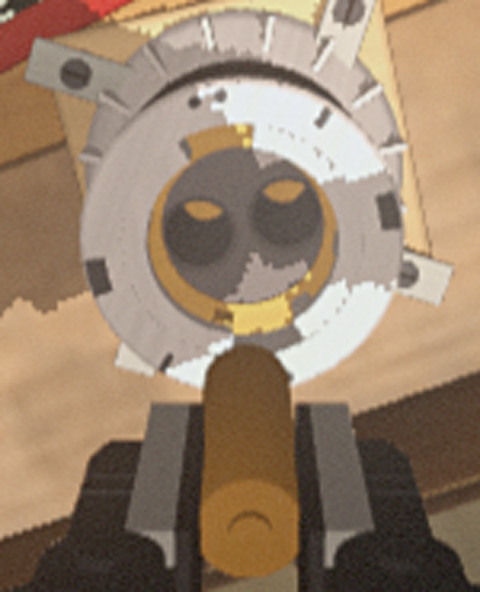

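The held cell's top is at crop (248,527), and the lamp beneath it shows bars at (98,277) and (389,212), strokes at (322,116) and (166,362), and wells at about (199,231) and (287,211).

```bash
python3 - <<'E'
from h import *
import pickle
c=pickle.load(open('w5.pkl','rb'));s=c['s'];M=yaw(s)
g=lambda p:(204+p[0]/3.2,127+p[1]/3.2)
for a,b,z in(((98,277),(389,212),.105),((322,116),(166,362),.105),((199,231),(287,211),.088)):
    A,B=ray(c,g(a),z),ray(c,g(b),z);print((A+B)/2,np.linalg.norm(A-B),np.degrees(np.arctan2(*(B-A)[1::-1])))
for r in(.006,.0): print(M.T@(ray(c,g((250,527)),s['position'][2]-r)-s['position']))
E
python3 go.py .4007 .2781 .24 159.2
```

```text
[0.4027135  0.28892739 0.105     ] 0.06770435380020662 82.08540179996197
[0.40219626 0.28895988 0.105     ] 0.06758620433612277 -52.49189954193812
[0.40145601 0.28947437 0.088     ] 0.021728052095006094 82.23357743643834
[7.63787454e-05 6.97698148e-04 6.00041753e-03]
[ 3.33940781e-03  6.84487910e-04 -3.76233835e-06]
off [-0.04 -0.47 -0.01] turn -0.03 yaw 159.05
```

```bash
python3 go.py .4009 .2774 .148 159.2; python3 -m crank '[{"gripper":1,"offset":[-0.05,-0.49,1],"turn":0},{"gripper":1,"offset":[-0.05,-0.49,2],"turn":0},{"gripper":1,"offset":[-0.05,-0.49,3],"turn":0},{"gripper":1,"offset":[-0.05,-0.49,3.68],"turn":0},{"gripper":1,"offset":[-0.05,-0.49,3.68],"turn":0},{"gripper":1,"offset":[-0.05,-0.49,3.68],"turn":0},{"gripper":1,"offset":[-0.05,-0.49,3.68],"turn":0},{"gripper":1,"offset":[-0.05,-0.49,3.68],"turn":0}]'; python3 go.py .4009 .2774 .132 159.2
```

```text
off [-0.05 -0.49  3.67] turn -0.03 yaw 159.05
t: 7.92
position: [0.401, 0.2781, 0.1489]
tool_rot: [0.181, 0.983, 0.0, 0.001]
contact_force: [0.2, -0.3, -0.8]
finger_gap: 0.0125
finger_force: 39.8
off [-0.   -0.03  0.68] turn -0.02 yaw 159.09
```

```bash
python3 -m crank '[{"gripper":1,"offset":[0,-0.02,0.2],"turn":0},{"gripper":1,"offset":[0,-0.02,0.4],"turn":0},{"gripper":1,"offset":[0,-0.02,0.55],"turn":0},{"gripper":1,"offset":[0,-0.02,0.68],"turn":0},{"gripper":1,"offset":[0,-0.02,0.68],"turn":0},{"gripper":1,"offset":[0,-0.02,0.68],"turn":0}]'
python3 - <<'E'
from h import *
a=cam('scene');u,v=proj(a,(.402,.289,.11)).astype(int);A=a['im'][v-45:v+45,u-45:u+45]
c=cam('wrist');u,v=proj(c,(.402,.289,.105)).astype(int);print(u,v);C=c['im'][v-60:v+60,u-60:u+60]
cv2.imwrite('pics/w6.png',np.hstack([cv2.resize(x,(400,400),interpolation=cv2.INTER_CUBIC) for x in(A,C)]))
E
```

```text
t: 8.42
position: [0.3994, 0.2774, 0.1302]
tool_rot: [0.181, 0.983, -0.0, -0.0]
contact_force: [0.4, -0.1, -0.4]
finger_gap: 0.012
finger_force: 39.9
307 266
```

View pics/w6.png

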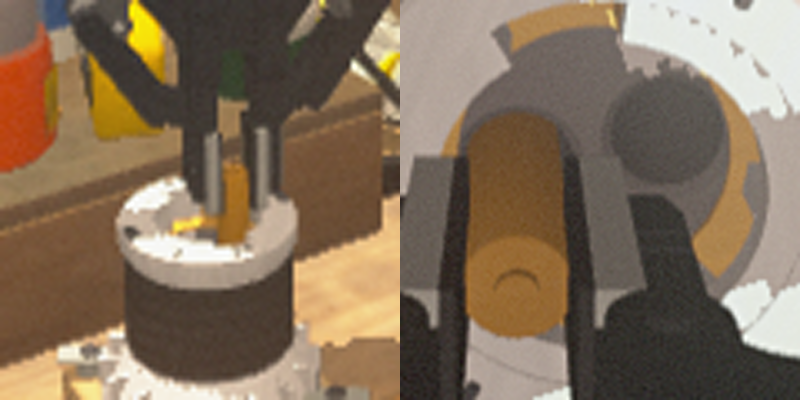

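The cell's foot is inside the left well, with the dark well edge visible round it and no contact force, so I release it.

```bash
python3 -m crank '[{"gripper":0.6,"offset":[0,0,0],"turn":0},{"gripper":0.6,"offset":[0,0,0],"turn":0},{"gripper":0.6,"offset":[0,0,0],"turn":0},{"gripper":0.6,"offset":[0,0,0],"turn":0},{"gripper":0.6,"offset":[0,0,-1],"turn":0},{"gripper":0.6,"offset":[0,0,-3],"turn":0},{"gripper":0.6,"offset":[0,0,-4],"turn":0},{"gripper":0.4,"offset":[0,0,-4],"turn":0},{"gripper":0.4,"offset":[0,0,-4],"turn":0},{"gripper":0.4,"offset":[0,0,-4],"turn":0}]'
python3 - <<'E'
from h import *
import pickle
c=cam('wrist');pickle.dump(c,open('w7.pkl','wb'))
H=cv2.cvtColor(c['im'],cv2.COLOR_BGR2HSV);m=((H[...,0]>8)&(H[...,0]<22)&(H[...,1]>140)).astype(np.uint8)
for k in cv2.findContours(m,cv2.RETR_EXTERNAL,cv2.CHAIN_APPROX_NONE)[0]:
    if cv2.contourArea(k)>60:
        (x,y),r=cv2.minEnclosingCircle(k)
        if 100<x<400 and y<350:print(x,y,r,cv2.contourArea(k))
print('exp top at .096',proj(c,(.4009,.2781,.096)),'r',7*364/.2)
for z in(.096,.13):print(z,proj(c,(.4009,.2781,z)))
E
python3 go.py .3917 .1424 .23 159.2
```

```text
t: 9.35
position: [0.3996, 0.2774, 0.2304]
tool_rot: [0.181, 0.983, 0.0, 0.0]
contact_force: [0.1, -1.1, -0.2]
finger_gap: 0.0513
finger_force: 0.0
280.0 205.0 9.434081077575684 195.0
349.0 86.5 48.283119201660156 204.5
exp top at .096 [282.34603562 206.26517368] r 12740.0
0.096 [282.34603562 206.26517368]
0.13 [282.47432206 220.38957344]
off [-1.65 -5.14 -0.01] turn -0.02 yaw 159.12
```

```bash
python3 -m crank '[{"gripper":0.3,"offset":[-1.65,-5.14,0],"turn":0},{"gripper":0.3,"offset":[-1.65,-5.14,0],"turn":0},{"gripper":0.3,"offset":[-1.65,-5.14,0],"turn":0},{"gripper":0.3,"offset":[-1.65,-5.14,1.5],"turn":0},{"gripper":0.3,"offset":[-1.65,-5.14,3],"turn":0},{"gripper":0.3,"offset":[-1.65,-5.14,4],"turn":0},{"gripper":0.3,"offset":[-1.65,-5.14,4],"turn":0},{"gripper":0.3,"offset":[-1.65,-5.14,4],"turn":0},{"gripper":0.3,"offset":[-1.65,-5.14,4],"turn":0}]';python3 go.py .3917 .1424 .067 159.2
```

```text
t: 10.15
position: [0.3927, 0.1429, 0.1311]
tool_rot: [0.181, 0.983, -0.0, -0.0]
contact_force: [1.2, 0.7, 0.9]
finger_gap: 0.0598
finger_force: 0.0
off [ 0.03 -0.03  2.57] turn -0.01 yaw 159.14
```

```bash
python3 -m crank '[{"gripper":0.3,"offset":[0.03,-0.03,1],"turn":0},{"gripper":0.3,"offset":[0.03,-0.03,2],"turn":0},{"gripper":0.3,"offset":[0.03,-0.03,2.53],"turn":0},{"gripper":0.3,"offset":[0.03,-0.03,2.53],"turn":0},{"gripper":0.3,"offset":[0.03,-0.03,2.53],"turn":0},{"gripper":1,"offset":[0.03,-0.03,2.53],"turn":0},{"gripper":1,"offset":[0.03,-0.03,2.53],"turn":0},{"gripper":1,"offset":[0.03,-0.03,2.53],"turn":0},{"gripper":1,"offset":[0.03,-0.03,2.53],"turn":0},{"gripper":1,"offset":[0.03,-0.03,2.53],"turn":0},{"gripper":1,"offset":[0.03,-0.03,2.53],"turn":0}]' 40; python3 -m crank '[{"gripper":1,"offset":[0,0,-1.5],"turn":0},{"gripper":1,"offset":[0,0,-3],"turn":0},{"gripper":1,"offset":[0,0,-5],"turn":0},{"gripper":1,"offset":[0,0,-7],"turn":0},{"gripper":1,"offset":[0,0,-7],"turn":0},{"gripper":1,"offset":[0,0,-7],"turn":0},{"gripper":1,"offset":[0,0,-7],"turn":0}]'; python3 go.py .4038 .2992 .24 159.2
```

```text
t: 11.07
position: [0.3924, 0.1424, 0.0683]
tool_rot: [0.181, 0.983, 0.0, 0.001]
contact_force: [-0.1, -0.4, 6.7]
finger_gap: 0.0121
finger_force: 39.0
t: 11.65
position: [0.3921, 0.1424, 0.2433]
tool_rot: [0.181, 0.983, 0.0, 0.001]
contact_force: [-0.8, -1.0, -0.6]
finger_gap: 0.0121
finger_force: 39.7
off [1.8  6.03 0.14] turn -0.02 yaw 159.12
```

```bash
python3 -m crank '[{"gripper":1,"offset":[1.8,6.03,0.1],"turn":0},{"gripper":1,"offset":[1.8,6.03,0.1],"turn":0},{"gripper":1,"offset":[1.8,6.03,0.1],"turn":0},{"gripper":1,"offset":[1.8,6.03,0.1],"turn":0},{"gripper":1,"offset":[1.8,6.03,1],"turn":0},{"gripper":1,"offset":[1.8,6.03,2],"turn":0},{"gripper":1,"offset":[1.8,6.03,3],"turn":0},{"gripper":1,"offset":[1.8,6.03,3.6],"turn":0},{"gripper":1,"offset":[1.8,6.03,3.6],"turn":0},{"gripper":1,"offset":[1.8,6.03,3.6],"turn":0},{"gripper":1,"offset":[1.8,6.03,3.6],"turn":0}]'; for i in 1 2 3; do python3 go.py .4043 .2990 .148 159.2;done
python3 - <<'E'
from h import *
import pickle
c=cam('wrist');pickle.dump(c,open('w8.pkl','wb'));s=c['s'];M=yaw(s)
g=cv2.medianBlur(c['im'],3);H=cv2.cvtColor(g,cv2.COLOR_BGR2HSV)
e=proj(c,s['position']+M@np.r_[0.0008,.00065,.006]);print('expect top centre',e,s['position'])
for v in range(int(e[1])-16,int(e[1])+20,4):print(v,g[v,int(e[0])-24:int(e[0])+26:2,2].tolist())
E
```

```text
t: 12.57
position: [0.403, 0.299, 0.1522]
tool_rot: [0.181, 0.983, -0.0, -0.0]
contact_force: [0.2, -0.0, 0.1]
finger_gap: 0.0119
finger_force: 39.7
off [-0.05  0.02  0.17] turn -0.02 yaw 159.11
off [-0.05  0.02  0.17] turn -0.02 yaw 159.11
off [-0.05  0.02  0.17] turn -0.02 yaw 159.11
expect top centre [282.00097623 289.98797244] [0.40301333 0.29903466 0.15223011]
273 [100, 95, 43, 45, 41, 44, 44, 45, 45, 44, 44, 45, 43, 45, 45, 42, 45, 47, 45, 44, 48, 49, 51, 101, 100]
277 [102, 60, 45, 45, 41, 44, 47, 49, 51, 54, 54, 51, 53, 53, 52, 52, 48, 49, 47, 45, 48, 47, 48, 101, 101]
281 [101, 51, 45, 45, 43, 48, 53, 50, 48, 48, 56, 57, 53, 53, 53, 53, 52, 53, 53, 48, 44, 44, 44, 87, 100]
285 [99, 46, 45, 42, 43, 51, 50, 49, 52, 51, 46, 46, 44, 45, 45, 52, 51, 50, 52, 49, 44, 45, 43, 70, 102]
289 [87, 41, 44, 41, 44, 48, 50, 53, 50, 50, 52, 51, 49, 51, 51, 49, 50, 50, 51, 49, 44, 44, 44, 50, 100]
293 [83, 55, 50, 40, 42, 51, 48, 48, 48, 51, 51, 47, 49, 49, 51, 50, 48, 48, 49, 48, 45, 46, 53, 57, 108]
297 [107, 55, 54, 40, 40, 48, 48, 46, 46, 46, 46, 46, 48, 47, 47, 50, 48, 47, 47, 42, 41, 47, 54, 54, 146]
301 [106, 54, 53, 42, 42, 122, 108, 53, 47, 45, 47, 50, 48, 48, 45, 46, 50, 149, 235, 126, 40, 42, 54, 55, 146]
305 [56, 57, 55, 40, 35, 130, 168, 171, 184, 218, 220, 218, 218, 218, 220, 231, 230, 229, 231, 170, 37, 46, 55, 58, 50]
```

```bash
python3 -m crank '[{"gripper":1,"offset":[-0.04,0.02,0.1],"turn":0},{"gripper":1,"offset":[-0.04,0.02,0.25],"turn":0},{"gripper":1,"offset":[-0.04,0.02,0.4],"turn":0},{"gripper":1,"offset":[-0.04,0.02,0.55],"turn":0},{"gripper":1,"offset":[-0.04,0.02,0.7],"turn":0},{"gripper":1,"offset":[-0.04,0.02,0.8],"turn":0},{"gripper":1,"offset":[-0.04,0.02,0.8],"turn":0},{"gripper":1,"offset":[-0.04,0.02,0.8],"turn":0}]'
```

```text
t: 13.28
position: [0.404, 0.2992, 0.132]
tool_rot: [0.181, 0.983, -0.0, -0.0]
contact_force: [0.0, 1.0, -0.0]
finger_gap: 0.0122
finger_force: 39.7
```

```bash
python3 -m crank '[{"gripper":0.6,"offset":[0,0,0],"turn":0},{"gripper":0.6,"offset":[0,0,0],"turn":0},{"gripper":0.6,"offset":[0,0,0],"turn":0},{"gripper":0.6,"offset":[0,0,0],"turn":0},{"gripper":0.6,"offset":[0,0,-1],"turn":0},{"gripper":0.6,"offset":[0,0,-3],"turn":0},{"gripper":0.4,"offset":[0,0,-4],"turn":0},{"gripper":0.4,"offset":[0,0,-4],"turn":0},{"gripper":0.4,"offset":[0,0,-4],"turn":0},{"gripper":0.4,"offset":[0,0,-4],"turn":0}]'
python3 - <<'E'
from h import *
import pickle
c=cam('wrist');pickle.dump(c,open('w9.pkl','wb'));e=proj(c,(.4038,.2999,.096));print(e,c['s']['position'],proj(c,(.4009,.2781,.096)))
g=cv2.medianBlur(c['im'],3)
for v in range(int(e[1])-16,int(e[1])+20,4):print(v,g[v,int(e[0])-24:int(e[0])+26:2,2].tolist())
E
python3 go.py .47 .052 .23 159.2
```

```text
t: 14.12
position: [0.4042, 0.2992, 0.2322]
tool_rot: [0.181, 0.983, 0.0, 0.0]
contact_force: [-0.0, 0.1, -0.2]
finger_gap: 0.0514
finger_force: 0.0
[281.48961035 203.51200709] [0.40418623 0.299241   0.23220465] [252.27295029 210.18205097]
187 [117, 117, 117, 116, 118, 118, 118, 118, 118, 120, 119, 118, 117, 117, 121, 185, 186, 185, 186, 185, 186, 186, 186, 186, 186]
191 [116, 116, 116, 116, 117, 117, 117, 116, 106, 92, 76, 77, 77, 77, 81, 90, 129, 186, 186, 185, 184, 185, 187, 185, 184]
195 [107, 115, 116, 117, 117, 116, 116, 96, 74, 74, 79, 79, 78, 77, 77, 75, 88, 123, 183, 186, 184, 183, 183, 184, 184]
199 [119, 114, 105, 113, 116, 116, 102, 76, 75, 77, 79, 81, 80, 81, 81, 79, 83, 94, 179, 183, 185, 184, 184, 183, 185]
203 [139, 117, 112, 103, 113, 117, 107, 77, 78, 79, 78, 79, 79, 78, 83, 82, 81, 97, 148, 178, 184, 185, 185, 183, 185]
207 [158, 156, 102, 89, 105, 116, 114, 102, 78, 78, 78, 80, 80, 80, 81, 79, 101, 110, 164, 180, 165, 185, 183, 183, 183]
211 [156, 158, 94, 102, 113, 115, 116, 118, 118, 94, 83, 81, 80, 80, 101, 114, 116, 119, 178, 174, 159, 186, 184, 183, 184]
215 [156, 110, 107, 111, 116, 117, 117, 117, 116, 118, 117, 116, 116, 118, 118, 118, 118, 174, 179, 176, 183, 184, 184, 182, 184]
219 [112, 114, 115, 115, 116, 116, 117, 116, 117, 116, 116, 122, 172, 172, 166, 169, 179, 179, 179, 163, 183, 183, 183, 182, 186]
off [-6.   -8.29  0.06] turn -0.02 yaw 159.12
```

Both cells sit in their wells, with the tops projecting where 9 mm below the rim should be. Now the cap.

```bash
python3 go.py .496 .029 .21 63.6; python3 -m crank '[{"gripper":0.4,"offset":[-7.3,-8.7,0],"turn":19.1},{"gripper":0.4,"offset":[-7.3,-8.7,0],"turn":19.1},{"gripper":0.4,"offset":[-7.3,-8.7,0],"turn":19.1},{"gripper":0.4,"offset":[-7.3,-8.7,0],"turn":19.1},{"gripper":0.4,"offset":[-7.3,-8.7,0],"turn":19.1},{"gripper":0.4,"offset":[-7.3,-8.7,0],"turn":19.1},{"gripper":0.4,"offset":[-7.3,-8.7,0],"turn":19.1},{"gripper":0.4,"offset":[-7.3,-8.7,0],"turn":19.1},{"gripper":0.4,"offset":[-7.3,-8.7,0],"turn":19.1},{"gripper":0.4,"offset":[-7.3,-8.7,0],"turn":19.1},{"gripper":0.4,"offset":[-7.3,-8.7,0.9],"turn":19.1},{"gripper":0.4,"offset":[-7.3,-8.7,0.9],"turn":19.1}]'; python3 go.py .496 .029 .21 63.6
```

```text
off [-7.3  -8.77  0.86] turn 19.1 yaw 159.12
t: 15.17
position: [0.4948, 0.031, 0.2053]
tool_rot: [0.805, 0.593, -0.003, -0.002]
contact_force: [-0.5, -0.4, -0.6]
finger_gap: 0.0513
finger_force: 0.0
off [-0.06  0.07 -0.19] turn 1.84 yaw 72.78
```

```bash
python3 -m crank '[{"gripper":0.4,"offset":[0,0,0],"turn":1.9},{"gripper":0.4,"offset":[0,0,0],"turn":1.9},{"gripper":0.4,"offset":[0,0,0],"turn":1.9},{"gripper":0.4,"offset":[0,0,0],"turn":1.9}]'
python3 - <<'E'
from h import *
import pickle
c=cam('wrist');pickle.dump(c,open('w10.pkl','wb'));u,v=proj(c,(.496,.029,.044)).astype(int);print(u,v,c['s']['position'])
g=c['im'][v-65:v+65,u-70:u+70];print(u-70,v-65)
g=cv2.convertScaleAbs(g,alpha=2)
cv2.imwrite('pics/w10.png',cv2.resize(g,None,fx=4,fy=4,interpolation=cv2.INTER_CUBIC))
E
```

```text
t: 15.5
position: [0.4964, 0.0311, 0.2085]
tool_rot: [0.849, 0.528, -0.001, -0.001]
contact_force: [0.0, -0.4, -0.2]
finger_gap: 0.0508
finger_force: 0.0
282 197 [0.496398   0.03109695 0.20850175]
212 132
```

View pics/w10.png

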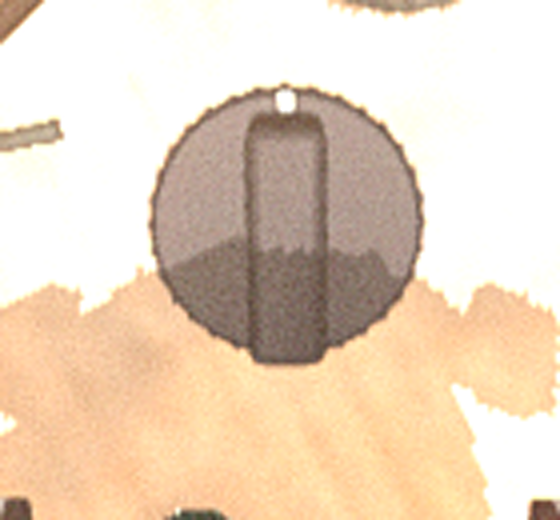

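The cap is clear of everything, with its bar almost exactly along the tool's x. The bar top spans crop (247–327, 115–362) and the flange disc is centred near (287,219).

```bash
python3 - <<'E'
from h import *
import pickle
c=pickle.load(open('w10.pkl','rb'));s=c['s'];M=yaw(s)
g=lambda p:(212+p[0]/4,132+p[1]/4)
for n,p,z in(('bar',(287.3,239),.044),('flange',(287,219.5),.020),('e1',(286,118),.044),('e2',(288.5,361),.044),('fl',(152,222),.02),('fr',(422,222),.02)):print(n,ray(c,g(p),z).round(4))
e1,e2=ray(c,g((286,118)),.044),ray(c,g((288.5,361)),.044);print(np.degrees(np.arctan2(*(e1-e2)[1::-1])),np.linalg.norm(e1-e2),np.degrees(np.arctan2(M[1,0],M[0,0])))
w=pickle.load(open('w1.pkl','rb'))
print('height: mark',tri(w,(193+(724-520)/2.6,231+108/2.6),c,g((286,101))),ray(c,g((286,101)),.02))
E
python3 go.py .497 .0315 .05 63.6
```

```text
bar [0.4989 0.0333 0.044 ]
flange [0.4984 0.0321 0.02  ]
e1 [0.5094 0.0552 0.044 ]
e2 [0.4878 0.0101 0.044 ]
fl [0.4719 0.0446 0.02  ]
fr [0.5244 0.0187 0.02  ]
64.45276547845926 0.05000103446107419 63.7590068517393
height: mark [0.50954478 0.05542336 0.01988405] [0.50949763 0.0552604  0.02      ]
off [0.03 0.02 6.35] turn 0.03 yaw 63.75
```

```bash
python3 go.py .4984 .0328 .047 64.4; python3 -m crank '[{"gripper":0.4,"offset":[0.09,0.04,1.5],"turn":-0.1},{"gripper":0.4,"offset":[0.09,0.04,3],"turn":-0.1},{"gripper":0.4,"offset":[0.09,0.04,4.5],"turn":-0.1},{"gripper":0.4,"offset":[0.09,0.04,5.5],"turn":-0.1},{"gripper":0.4,"offset":[0.09,0.04,5.5],"turn":-0.1},{"gripper":0.4,"offset":[0.09,0.04,5.5],"turn":-0.1},{"gripper":0.4,"offset":[0.09,0.04,5.5],"turn":-0.1}]'; python3 go.py .4984 .0328 .047 64.4
```

```text
off [0.1  0.05 6.47] turn -0.13 yaw 63.75
t: 16.13
position: [0.5001, 0.0325, 0.0736]
tool_rot: [0.847, 0.531, 0.001, 0.001]
contact_force: [0.8, 0.2, 0.1]
finger_gap: 0.0516
finger_force: 0.0
off [-0.02 -0.07  1.06] turn -0.04 yaw 64.2
```

```bash
python3 -m crank '[{"gripper":0.4,"offset":[-0.02,-0.05,0.5],"turn":0},{"gripper":0.4,"offset":[-0.02,-0.05,1.04],"turn":0},{"gripper":0.4,"offset":[-0.02,-0.05,1.04],"turn":0},{"gripper":0.4,"offset":[-0.02,-0.05,1.04],"turn":0},{"gripper":1,"offset":[-0.02,-0.05,1.04],"turn":0},{"gripper":1,"offset":[-0.02,-0.05,1.04],"turn":0},{"gripper":1,"offset":[-0.02,-0.05,1.04],"turn":0},{"gripper":1,"offset":[-0.02,-0.05,1.04],"turn":0},{"gripper":1,"offset":[-0.02,-0.05,1.04],"turn":0},{"gripper":1,"offset":[-0.02,-0.05,1.04],"turn":0},{"gripper":1,"offset":[-0.02,-0.05,1.04],"turn":0}]' 90; python3 go.py .4984 .0328 .047 64.4
```

```text
t: 17.05
position: [0.4988, 0.0326, 0.0478]
tool_rot: [0.847, 0.531, 0.001, 0.001]
contact_force: [-0.9, 0.8, 5.9]
finger_gap: 0.014
finger_force: 88.6
off [-0.   -0.02  0.03] turn -0.04 yaw 64.18
```

```bash
python3 -m crank '[{"gripper":1,"offset":[0,0,-1],"turn":0},{"gripper":1,"offset":[0,0,-2.5],"turn":0},{"gripper":1,"offset":[0,0,-4],"turn":0},{"gripper":1,"offset":[0,0,-5.5],"turn":0},{"gripper":1,"offset":[0,0,-7],"turn":0},{"gripper":1,"offset":[0,0,-7],"turn":-2},{"gripper":1,"offset":[0,0,-7],"turn":-4},{"gripper":1,"offset":[0,0,-7],"turn":-4}]'; python3 go.py .4022 .2885 .21 172.4
```

```text
t: 17.72
position: [0.4983, 0.0327, 0.2229]
tool_rot: [0.74, 0.673, 0.001, 0.001]
contact_force: [-0.2, 0.1, -0.2]
finger_gap: 0.0137
finger_force: 87.9
off [ 9.82 -4.81  0.5 ] turn -17.58 yaw 84.52
```

```bash
python3 -m crank '[{"gripper":1,"offset":[9.8,-4.8,0],"turn":-17.6},{"gripper":1,"offset":[9.8,-4.8,0],"turn":-17.6},{"gripper":1,"offset":[9.8,-4.8,0],"turn":-17.6},{"gripper":1,"offset":[9.8,-4.8,0],"turn":-17.6},{"gripper":1,"offset":[9.8,-4.8,0],"turn":-17.6},{"gripper":1,"offset":[9.8,-4.8,0],"turn":-17.6},{"gripper":1,"offset":[9.8,-4.8,0],"turn":-17.6},{"gripper":1,"offset":[9.8,-4.8,0],"turn":-17.6},{"gripper":1,"offset":[9.8,-4.8,0],"turn":-17.6},{"gripper":1,"offset":[9.8,-4.8,0],"turn":-17.6},{"gripper":1,"offset":[9.8,-4.8,0],"turn":-17.6},{"gripper":1,"offset":[9.8,-4.8,0],"turn":-17.6}]'; python3 -m crank '[{"gripper":1,"offset":[0,0,0],"turn":-0.5},{"gripper":1,"offset":[0,0,0],"turn":-0.5},{"gripper":1,"offset":[0,0,0],"turn":-0.5}]'; python3 go.py .4022 .2885 .165 172.4
```

```text
t: 18.72
position: [0.4031, 0.2888, 0.2216]
tool_rot: [0.083, 0.997, -0.0, 0.0]
contact_force: [0.4, 0.6, -0.9]
finger_gap: 0.0138
finger_force: 88.0
t: 18.97
position: [0.4032, 0.2886, 0.2215]
tool_rot: [0.065, 0.998, -0.0, 0.0]
contact_force: [-0.2, -0.6, -1.4]
finger_gap: 0.0136
finger_force: 88.0
off [ 0.04 -0.01  2.26] turn 0.03 yaw 172.53
```

```bash
python3 -m crank '[{"gripper":1,"offset":[0.04,0,0.8],"turn":0},{"gripper":1,"offset":[0.04,0,1.6],"turn":0},{"gripper":1,"offset":[0.04,0,2.3],"turn":0},{"gripper":1,"offset":[0.04,0,2.3],"turn":0},{"gripper":1,"offset":[0.04,0,2.3],"turn":0},{"gripper":1,"offset":[0.04,0,2.3],"turn":0}]'; python3 go.py .4022 .2885 .145 172.4
```

```text
t: 19.47
position: [0.4027, 0.2889, 0.1648]
tool_rot: [0.065, 0.998, 0.0, 0.0]
contact_force: [0.5, -0.2, 0.2]
finger_gap: 0.014
finger_force: 88.0
off [ 0.02 -0.02  0.79] turn 0.04 yaw 172.58
```

```bash
python3 -m crank '[{"gripper":1,"offset":[0.02,-0.02,0.2],"turn":0},{"gripper":1,"offset":[0.02,-0.02,0.4],"turn":0},{"gripper":1,"offset":[0.02,-0.02,0.6],"turn":0},{"gripper":1,"offset":[0.02,-0.02,0.72],"turn":0},{"gripper":1,"offset":[0.02,-0.02,0.72],"turn":0},{"gripper":1,"offset":[0.02,-0.02,0.72],"turn":0}]'; python3 go.py .4022 .2885 .1388 172.4
```

```text
t: 19.97
position: [0.4024, 0.2888, 0.1493]
tool_rot: [0.064, 0.998, 0.001, 0.002]
contact_force: [-7.3, -3.6, 24.1]
finger_gap: 0.0136
finger_force: 91.6
off [ 0.01 -0.02  0.42] turn 0.04 yaw 172.62
```

```bash
python3 -m crank '[{"gripper":1,"offset":[0,0,-0.12],"turn":0},{"gripper":1,"offset":[0,0,-0.12],"turn":0},{"gripper":1,"offset":[0,0,-0.12],"turn":0}]'
python3 - <<'E'
from h import *
s=observe();print(s['ft_torque'],s['contact_force'],s['position'])
a=cam('wrist');import pickle;pickle.dump(a,open('w11.pkl','wb'))
E
python3 -m crank '[{"gripper":1,"offset":[0.04,0.0,0.12],"turn":0},{"gripper":1,"offset":[0.04,0.0,0.12],"turn":0},{"gripper":1,"offset":[0.04,0,0.12],"turn":0}]'; python3 -c "
from h import *
s=observe();print(s['ft_torque'],s['contact_force'],s['position'],yaw(s).round(4))"
```

```text
t: 20.22
position: [0.4026, 0.2889, 0.1504]
tool_rot: [0.064, 0.998, 0.001, 0.001]
contact_force: [-3.4, -1.5, 10.8]
finger_gap: 0.0139
finger_force: 89.5
[-0.04193895  0.24569544 -0.0247379 ] [-3.43185864 -1.48248411 10.80616154] [0.40261754 0.28885952 0.15038268]
t: 20.52
position: [0.4024, 0.2891, 0.1495]
tool_rot: [0.064, 0.998, 0.001, 0.003]
contact_force: [-5.8, -2.9, 24.9]
finger_gap: 0.0139
finger_force: 91.7
[-0.7187093   0.64945081 -0.05143393] [-5.76664093 -2.93474293 24.90298943] [0.40243461 0.28908279 0.14948628] [[-0.9917  0.1286  0.0058]
 [ 0.1286  0.9917  0.0018]
 [-0.0056  0.0025 -1.    ]]
```

```bash
python3 -m crank '[{"gripper":1,"offset":[0.0,0,-0.4],"turn":0},{"gripper":1,"offset":[0.0,0,-0.4],"turn":0},{"gripper":1,"offset":[0,0,-0.4],"turn":0},{"gripper":1,"offset":[0,0,-0.4],"turn":0}]'
python3 - <<'E'
from h import *
s=observe();print(s['ft_torque'],s['contact_force'],yaw(s).round(4))
E
python3 go.py .4022 .2885 .1388 172.4
```

```text
t: 20.85
position: [0.4004, 0.2882, 0.155]
tool_rot: [0.064, 0.998, -0.0, -0.001]
contact_force: [-0.2, -0.3, -0.8]
finger_gap: 0.0138
finger_force: 88.0
[-0.01746788  0.02946785  0.05021172] [-0.23381733 -0.28198669 -0.80641015] [[-9.917e-01  1.286e-01 -1.100e-03]
 [ 1.286e-01  9.917e-01 -6.000e-04]
 [ 1.000e-03 -7.000e-04 -1.000e+00]]
off [-0.07  0.02  0.65] turn 0.04 yaw 172.61
```

```bash
cat > al.py <<'E'
from h import *
import pickle,sys
from scipy.optimize import least_squares
c=cam('wrist') if len(sys.argv)>1 else pickle.load(open('w11.pkl','rb'))
s=c['s'];M=yaw(s);zt=s['position'][2]-.0478+.020
g=cv2.cvtColor(cv2.medianBlur(c['im'],3),cv2.COLOR_BGR2HSV);S,V=g[...,1].astype(int),g[...,2].astype(int)
o=np.array([.4022,.2887]);F=[];Rm=[]
for a in np.radians(np.arange(105,240,3)):
    d=np.r_[np.cos(a),np.sin(a)];pr=[]
    for r in np.arange(.024,.046,.00025):
        u,v=np.round(proj(c,np.r_[o+r*d,.105])).astype(int);pr.append((r,S[v,u],V[v,u],u,v))
    w=[(p[2]>95 and p[1]<60) for p in pr]
    i=next((i for i in range(len(w)-6) if all(w[i:i+6])),None)
    if i is None:continue
    j=next((j for j in range(i,len(w)) if not any(w[j:j+4])),None)
    if i>0:F.append(ray(c,pr[i][3:],zt)[:2])
    if j and j<len(w)-2:Rm.append(ray(c,pr[j][3:],.105)[:2])
def fit(P,r):
    P=np.array(P);q=least_squares(lambda x:np.hypot(*(P-x).T)-r,o,loss='soft_l1',f_scale=.0005);return q.x.round(4),len(P),np.abs(q.fun).mean().round(5)
print('pos',s['position'].round(4));print('flange',fit(F,.030));print('rim',fit(Rm,.037));print('rays hidden check',len(F),len(Rm))
print('flange free r',np.round([np.hypot(*(p-o)) for p in F][::5],4),np.round([np.hypot(*(p-o)) for p in Rm][::5],4))
E
python3 al.py; python3 al.py live
```

```text
pos [0.4026 0.2889 0.1504]
flange (array([0.4034, 0.2892]), 43, np.float64(0.00113))
rim (array([0.4   , 0.2889]), 41, np.float64(0.00158))
rays hidden check 43 41
flange free r [0.0292 0.0292 0.0288 0.0286 0.0323 0.0323 0.0288 0.0291 0.0284] [0.0372 0.0396 0.0386 0.0389 0.0391 0.0388 0.0387 0.0406 0.0369]
pos [0.4004 0.2882 0.155 ]
flange (array([0.401 , 0.2884]), 45, np.float64(0.00083))
rim (array([0.4001, 0.2892]), 41, np.float64(0.00155))
rays hidden check 45 41
flange free r [0.0299 0.0299 0.0303 0.0307 0.0336 0.0336 0.0307 0.0307 0.0306] [0.0373 0.0402 0.0385 0.039  0.0392 0.0388 0.0384 0.0414 0.0369]
```

```bash
python3 -m crank '[{"gripper":1,"offset":[0.0,0.02,0.1],"turn":0},{"gripper":1,"offset":[0,0.02,0.2],"turn":0},{"gripper":1,"offset":[0,0.02,0.26],"turn":0},{"gripper":1,"offset":[0,0.02,0.26],"turn":0}]'; python3 -c "
from h import *
s=observe();print(s['ft_torque'],s['contact_force'],s['position'],yaw(s)[:,2].round(4))"
```

```text
t: 21.23
position: [0.4003, 0.2887, 0.1484]
tool_rot: [0.064, 0.998, -0.0, -0.001]
contact_force: [0.3, -0.3, -0.4]
finger_gap: 0.0141
finger_force: 88.0
[ 0.00089007  0.04164543 -0.01783793] [ 0.32578901 -0.25952591 -0.43237711] [0.40033898 0.28870346 0.14841289] [-1.4e-03 -8.0e-04 -1.0e+00]
```

It is now going in freely, about 1.5 mm nearer the base in x than before. Continuing down.

```bash
python3 -m crank '[{"gripper":1,"offset":[0.0,0,0.1],"turn":0},{"gripper":1,"offset":[0,0,0.2],"turn":0},{"gripper":1,"offset":[0,0,0.26],"turn":0},{"gripper":1,"offset":[0,0,0.26],"turn":0}]'; python3 -m crank '[{"gripper":1,"offset":[0.0,0,0.06],"turn":0},{"gripper":1,"offset":[0,0,0.12],"turn":0},{"gripper":1,"offset":[0,0,0.16],"turn":0},{"gripper":1,"offset":[0,0,0.16],"turn":0}]';python3 -c "
from h import *
s=observe();print(s['ft_torque'],s['contact_force'],s['position'],yaw(s)[:,2].round(4))"
```

```text
t: 21.57
position: [0.4008, 0.289, 0.1426]
tool_rot: [0.064, 0.998, -0.0, 0.0]
contact_force: [1.0, -0.7, 1.0]
finger_gap: 0.014
finger_force: 88.2
t: 21.9
position: [0.401, 0.2891, 0.1391]
tool_rot: [0.064, 0.998, 0.0, 0.0]
contact_force: [-0.2, 0.1, 5.3]
finger_gap: 0.014
finger_force: 88.6
[ 0.00049644  0.11198774 -0.04439443] [-0.20745375  0.06502203  5.34014152] [0.4010428  0.28905956 0.13913041] [ 8.e-04  3.e-04 -1.e+00]
```

```bash
python3 -m crank '[{"gripper":1,"offset":[0.0,0,0.04],"turn":0},{"gripper":1,"offset":[0,0,0.07],"turn":0},{"gripper":1,"offset":[0,0,0.07],"turn":0}]'
```

```text
t: 22.15
position: [0.4011, 0.2891, 0.1387]
tool_rot: [0.064, 0.998, 0.0, 0.001]
contact_force: [-2.0, -1.9, 14.2]
finger_gap: 0.0138
finger_force: 90.1
```

```bash
python3 -m crank '[{"gripper":1,"offset":[0,0,0],"turn":0.5},{"gripper":1,"offset":[0,0,0],"turn":1},{"gripper":1,"offset":[0,0,0],"turn":1.5},{"gripper":1,"offset":[0,0,0],"turn":2},{"gripper":1,"offset":[0,0,0],"turn":2.5},{"gripper":1,"offset":[0,0,0],"turn":3},{"gripper":1,"offset":[0,0,0],"turn":3.5},{"gripper":1,"offset":[0,0,0],"turn":4},{"gripper":1,"offset":[0,0,0],"turn":4.5},{"gripper":1,"offset":[0,0,0],"turn":4.5}]' 110;python3 -c "
from h import *
s=observe();M=yaw(s);print(s['ft_torque'],np.degrees(np.arctan2(M[1,0],M[0,0])))"
```

```text
t: 22.98
position: [0.4013, 0.2892, 0.1388]
tool_rot: [0.258, 0.966, 0.001, 0.001]
contact_force: [-2.6, -0.8, 13.6]
finger_gap: 0.0136
finger_force: 108.7
[-0.32142925  0.59270899  0.03132983] 150.0389533614748
```

```bash
python3 -m crank '[{"gripper":1,"offset":[0,0,0],"turn":0.5},{"gripper":1,"offset":[0,0,0],"turn":1},{"gripper":1,"offset":[0,0,0],"turn":1.5},{"gripper":1,"offset":[0,0,0],"turn":2},{"gripper":1,"offset":[0,0,0],"turn":2.5},{"gripper":1,"offset":[0,0,0],"turn":3},{"gripper":1,"offset":[0,0,0],"turn":3.5},{"gripper":1,"offset":[0,0,0],"turn":4},{"gripper":1,"offset":[0,0,0],"turn":4.5},{"gripper":1,"offset":[0,0,0],"turn":4.5},{"gripper":1,"offset":[0,0,0],"turn":4.5}]';cat > st.py <<'E'
from h import *
s=observe();M=yaw(s);print(s['ft_torque'],np.degrees(np.arctan2(M[1,0],M[0,0])))
c=cam('wrist')
# white mark on the flange and dark marks on the visible half of the rim, by angle about the lamp axis
g=cv2.cvtColor(c['im'],cv2.COLOR_BGR2HSV);S,V=g[...,1].astype(int),g[...,2].astype(int);o=np.r_[.4022,.2889]
def ring(r,z):
    out=[]
    for a in range(60,245,1):
        u,v=np.round(proj(c,np.r_[o+r*np.r_[np.cos(np.radians(a)),np.sin(np.radians(a))],z])).astype(int);out.append((a,V[v,u],S[v,u]))
    return out
for r in(.0325,.0335,.0345):
    R=ring(r,.105);med=np.median([x[1] for x in R]);print('dark',r,med,[x[0] for x in R if x[1]<.75*med])
for r in(.0265,.028):R=ring(r,.111);print('mark',r,[x[:2] for x in R if x[1]>110])
print(s['position'],proj(c,(.4022,.2889,.105)))
E
python3 st.py
```

```text
t: 23.9
position: [0.4015, 0.2894, 0.1388]
tool_rot: [0.441, 0.897, 0.001, 0.001]
contact_force: [-2.1, -0.5, 12.6]
finger_gap: 0.0135
finger_force: 108.7
[-0.26294721  0.51490549  0.20051988] 127.63878587161987
dark 0.0325 185.0 [75, 76, 77, 78, 79, 80, 81, 82, 83, 84, 85, 86, 87, 88, 89, 126, 127, 128, 167, 168, 169, 178, 179, 243]
dark 0.0335 185.0 [75, 76, 77, 78, 79, 80, 81, 82, 83, 84, 85, 86, 87, 88, 89, 127, 128, 166, 167, 168, 169, 170, 175, 176, 177, 178, 179]
dark 0.0345 185.0 [76, 77, 78, 79, 80, 81, 82, 83, 84, 85, 86, 87, 88, 89, 127, 128, 165, 166, 167, 168, 169, 176, 177, 178, 179, 180]
mark 0.0265 [(124, np.int64(116)), (125, np.int64(219)), (126, np.int64(188)), (127, np.int64(217)), (128, np.int64(182)), (129, np.int64(145)), (130, np.int64(147)), (131, np.int64(139))]
mark 0.028 [(125, np.int64(176)), (126, np.int64(186)), (127, np.int64(177)), (128, np.int64(172)), (129, np.int64(168)), (130, np.int64(119))]
[0.40147449 0.28938202 0.13877337] [281.16762225 264.22789699]
```

The cap's white mark at about 127° sits on the single stroke at about 127.5°. The twist torque is 0.20 N m against about 0.22 expected at half-way, and the cap is still home. I'll settle briefly, then hand in.

```bash
python3 -m crank '[{"gripper":1,"offset":[0,0,0],"turn":0},{"gripper":1,"offset":[0,0,0],"turn":0},{"gripper":1,"offset":[0,0,0],"turn":0},{"gripper":1,"offset":[0,0,0],"turn":0},{"gripper":1,"offset":[0,0,0],"turn":0},{"gripper":1,"offset":[0,0,0],"turn":0}]'; python3 st.py | sed -n '1p;5p'; python3 -c "
from rig import sign_off
print(sign_off())"
```

```text
t: 24.45
position: [0.4015, 0.2894, 0.1388]
tool_rot: [0.441, 0.897, 0.001, 0.001]
contact_force: [-2.3, -1.2, 11.9]
finger_gap: 0.0136
finger_force: 108.7
[-0.18486895  0.55522515  0.1248857 ] 127.63884939443764
mark 0.0265 [(124, np.int64(114)), (125, np.int64(217)), (126, np.int64(220)), (127, np.int64(217)), (128, np.int64(181)), (129, np.int64(149)), (130, np.int64(150))]
the job is handed in; nothing more can be done
None
```

Both cells are in the lamp's wells, and the cap is pressed home, twisted to the half-way stroke and still gripped there; the job was handed in at about 24.5 s, and no verdict was returned.

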